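# Turn the calorimeter's station flag over to its ring face

## Robot

A 7-joint arm with a two-finger parallel gripper is mounted at the origin on the work surface. World frame = base frame: x ahead of the robot, y to its left, z up, the work surface at z = 0. Lengths are in m, angles in degrees, forces in N, time in s.
With the tool pointing down it reaches from about 0.425 to 0.975 m from the base axis. Payload 16.7 kg.
Tool frame: the origin (TCP) lies on the centre line of the jaws, within the pads' length; the fingertips stand 25 mm ahead of it and the grasp point (between the pads) lies 6 mm ahead of it; z points along the fingers, y is the line along which they close (so a half turn about z gives the same grasp; the last joint's range is limited). The gripper opens to 85 mm and grips with 20 to 120 N. Pads are 22 mm wide; open, the fingers measure 114 mm over their backs; the gripper's body (76 mm by 85 mm) begins 54 mm behind the grasp point. The pads swing forward as they close: fully open they stand 13 mm farther back than shut.
Start: joints at [67.924, 24.414, 4.234, 92.017, -1.954, 63.644, -3.845], TCP at [0.158, -0.656, 0.256] pointing down, gripper open.
Joint ranges: [-163.25, 163.25], [-28.42, 122.38], [-70.27, 78.77], [12.13, 141.07], [-58.53, 238.53], [9.26, 117.41], [-156.51, 156.51]. Speed limits (degrees/s): [108.29, 108.29, 136.94, 136.94, 172.46, 172.46, 172.46].

## Interface

Orientations are given as a 3x3 rotation matrix whose columns are the frame's x, y, z axes.
In Python, from cell import manip gives the robot as it stands.
- The arm moves only by the tool step_arm, never from a script. Its argument "moves" is one flat list of numbers, 5 for each row, row after row: the closure in counts, from 0 (fully open) to 255 (shut), then the shift along the world's x, y, z in mm, then the turn about the world's z in rad. In form: [hand, x, y, z, twist, hand, x, y, z, twist, ...]. A call has 1 to 5 rows; each row is the pose to reach, as a shift and turn from the pose commanded when the call began; what a row does not reach only later rows make up. A row lasts 1/10 s, in which the tool goes at most 50 mm and 8.59 degrees, less where a joint would pass 70% of its speed; a pose out of reach is approached as far as the arm can. A call with a gripper value outside its range is refused whole. The fingers move at their own pace and stop on an object; "squeeze" is the grip in N (left out, the last holds). Time passes only in rows, so rows that repeat a pose let the fingers close. It gives the time, the measured TCP pose, the force, the opening and the grip force at its end, in the units of the state.
- manip.observe(): the state, without advancing time (a new reading comes with each control period).
- manip.camera(name): name is "side" or "top" or "wrist"; returns the picture (384x512x3 uint8, red, green, blue); there is no depth.
- manip.get_calibration(name): a dict with "mtx" (3x3 intrinsics, pixels), "world_from_camera" (4x4, takes a point from camera to world coordinates). Camera axes: x right, y up, looking along -z (the intrinsics and any distortion apply to the point x, -y, -z); pixel columns grow to the right and rows downward; lengths in m; the calibration is good to about 2 mm. A picture is of the moment at which its call begins: read the wrist's pose just before it. get_calibration takes no time and is no camera call; for the wrist camera it gives the pose at the moment of the call.
- manip.hand_in(): hands the job in; it is judged then, once.
The state is a dict: "clock": time; "qpos": joint angles; "qvel": joint speeds; "joint_torque": joint torques, N m; "tcp_pos": TCP position; "eef_rot": TCP orientation; "ft_force": force on the tool from outside, world axes, zero at the start; "wrist_torque": the same for the moment, N m; "gripper_width": opening from 0.0 (shut) to 1.0 (fully open); "finger_force": force on a finger pad.
Only numpy, scipy, OpenCV 4.12 (cv2) and the standard library are available. Lean on these libraries where they do the work, as an engineer would, in place of code of your own. Each camera call takes 0.05 s, during which the arm holds its last target. There are 200 camera calls.

## Task

Two identical flag stands are on the lab bench, one in front of the aluminium calorimeter and one in front of the glass beaker, both showing the bar. With a fingertip, push the paddle of the calorimeter's flag up by its free edge, over its pivot and down until it lies level on the far side of its stand and shows the ring. Do not pick up, tip or shove the stand; leave the beaker's flag, both vessels and the small things on the bench as they are.

Things in the scene. Friction and masses are not known exactly. Their poses are not given: they have to be found in the camera images.
- stand_cal: Flag stand to work on, in front of the calorimeter, 1.5 kg, loose: blue foot 150 (x) x 100 (y) x 12 mm, a 16 x 80 mm web at x = 0 up to the axle, thin rest pegs at x = +-55 mm that hold the paddle level on either side. Origin: centre of the foot's underside. +x: the way the paddle is turned over, within 23 degrees of the robot's straight ahead; axle along y, 80 mm up
- flag_cal (a joint): Hinge of the paddle to turn over, rad: 0 = level on the stand's -x side, bar-marked face up; grows as the free edge rises; pi/2 upright; pi = level on the +x side, ring-marked face up (stops at 0 and pi). Starts at 0 to 0.35. Stiff hinge: it stays where it is left, about 1 N at the edge turns it
- flag_cal_edge (a point): Free edge of the paddle to turn over: middle of the aluminium rod (10 mm diameter, 100 mm long, along the axle) 85 mm from the axle. When level it is 80 mm up and 10 mm beyond the foot, with free space under it. Turns with the paddle; axes as the stand's at hinge 0. Paddle: white plate, 90 mm wide, 5 mm thick, from 7 to 85 mm off the axle, 60 g
- stand_cal_pivot (a point): Pivot of the flag to turn over: middle of the hinge axle, 80 mm above the foot's underside; axes as the stand's
- stand_beaker: Other flag stand, in front of the beaker, left alone; 1.5 kg, loose: blue foot 150 (x) x 100 (y) x 12 mm, a 16 x 80 mm web at x = 0 up to the axle, thin rest pegs at x = +-55 mm that hold the paddle level on either side. Origin: centre of the foot's underside. +x: the way the paddle is turned over, within 23 degrees of the robot's straight ahead; axle along y, 80 mm up
- flag_beaker (a joint): Hinge of the other paddle, to be left as it is, rad: 0 = level on the stand's -x side, bar-marked face up; grows as the free edge rises; pi/2 upright; pi = level on the +x side, ring-marked face up (stops at 0 and pi). Starts at 0 to 0.35. Stiff hinge: it stays where it is left, about 1 N at the edge turns it
- flag_beaker_edge (a point): Free edge of the other paddle: middle of the aluminium rod (10 mm diameter, 100 mm long, along the axle) 85 mm from the axle. When level it is 80 mm up and 10 mm beyond the foot, with free space under it. Turns with the paddle; axes as the stand's at hinge 0. Paddle: white plate, 90 mm wide, 5 mm thick, from 7 to 85 mm off the axle, 60 g
- calorimeter: Closed aluminium calorimeter, 88 mm diameter, black lid with a small cork stub, 105 mm high, loose, standing 165 to 185 mm beyond its flag's pivot (stand's +x). Origin: centre of its underside
- beaker: Open glass beaker, 72 mm diameter at the rim, 85 mm high, loose, standing 165 to 185 mm beyond the other flag's pivot. Origin: centre of its underside
- brass_weight: Loose brass knobbed weight, 42 mm diameter, 50 mm high, between the stands. Origin: centre of its underside
- stopwatch: Loose black stopwatch, 75 x 55 x 16 mm, between the stands. Origin: centre of its underside
- slotted_mass: Loose dark steel ring mass, 54 mm diameter, 14 mm high, lying between the stands, nearer the robot. Origin: centre of its underside
- cork_stopper: Loose cork stopper, 32 mm diameter, 28 mm high, to the left of the stands. Origin: centre of its underside

How it is judged:
By the outcome, as a careful person would: the job done as asked, in the order asked, and still so for the second after the job is handed in, with the robot touching nothing.
It also fails if it takes over 58 s, if anything falls off the work surface, if the arm or the gripper's body presses on something with over 40 N, if the wrist force passes 120 N, or if a joint passes its speed limit or range.

## Working session

There is one attempt and no reset: what is moved stays moved. The work goes in short steps, Python scripts to look and compute and a tool call to move; the robot and the scene stay as the last step left them, time stands still between calls to the robot, and variables do not carry over. Pictures are saved under pics/ and viewed, at most 10 in all, crops included, and the job is handed in when it is done.

Besides the shell and the picture viewer there is one more tool, called after ">>>" as name(argument=value, ...) on one line, values as JSON. step_arm: Moves the arm, as the interface text tells. Its arguments: {"type":"object","properties":{"moves":{"type":"array"},"squeeze":{"type":"number"}},"required":["moves"]}

```bash
mkdir -p pics; ls
python3 - <<'E'
from cell import manip
import cv2,numpy as np
for n in("top","side"):
    im=manip.camera(n); cv2.imwrite(f"pics/{n}0.png",im[:,:,::-1])
    c=manip.get_calibration(n);print(n,np.round(c["mtx"],1).tolist(),np.round(c["world_from_camera"],3).tolist(),c.keys())
s=manip.observe();print(s["clock"],s["tcp_pos"],np.round(s["eef_rot"],3).tolist())
E
```

```text
pics
top [[409.4, 0.0, 253.3], [0.0, 409.4, 192.8], [0.0, 0.0, 1.0]] [[-0.017, 0.997, -0.069, 0.487], [-1.0, -0.017, 0.003, 0.104], [0.002, 0.069, 0.998, 1.271], [0.0, 0.0, 0.0, 1.0]] dict_keys(['mtx', 'world_from_camera'])
side [[489.5, 0.0, 253.5], [0.0, 489.5, 197.0], [0.0, 0.0, 1.0]] [[-0.9, 0.28, -0.335, 0.163], [-0.436, -0.6, 0.67, 0.933], [-0.014, 0.75, 0.662, 0.907], [0.0, 0.0, 0.0, 1.0]] dict_keys(['mtx', 'world_from_camera'])
0.1 [ 0.15759286 -0.65600858  0.25569311] [[0.972, 0.234, -0.0], [0.234, -0.972, 0.001], [-0.0, -0.001, -1.0]]
```

View pics/top0.png

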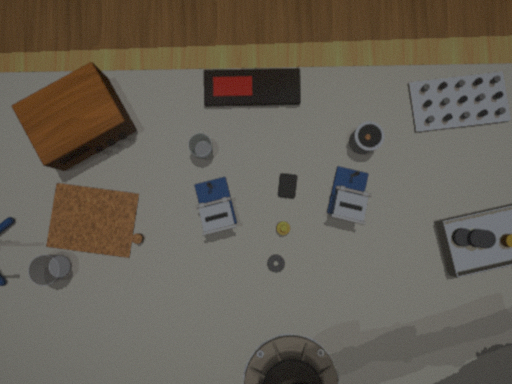

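View pics/side0.png

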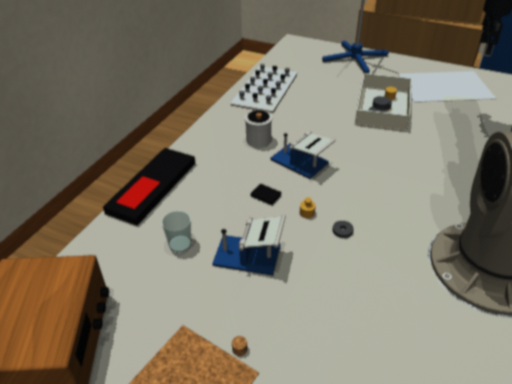

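The top picture shows the calorimeter at (368,137) with its flag stand at about (350,195). The beaker's stand is at (215,207). Next I'll zoom in on the calorimeter's stand.

Run:
```python
import cv2,numpy as np
t=cv2.imread("pics/top0.png")[155:235,315:385];s=cv2.imread("pics/side0.png")[120:190,260:345]
a=cv2.resize(t,(490,560),interpolation=cv2.INTER_CUBIC)
cv2.imwrite("pics/ct.png",a)
cv2.imwrite("pics/cs.png",cv2.resize(s,(680,560),interpolation=cv2.INTER_CUBIC))
```

```text
(no output)
```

View pics/ct.png

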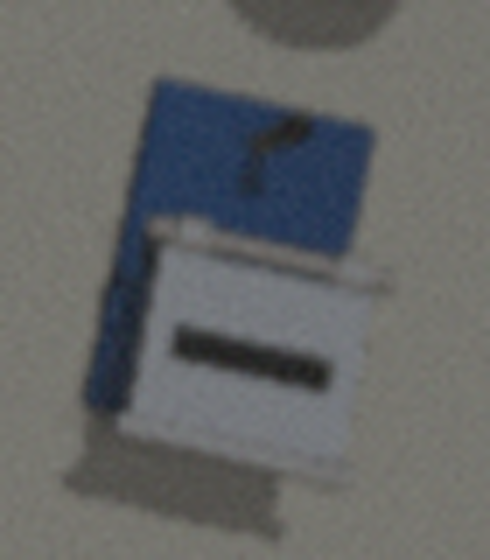

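View pics/cs.png

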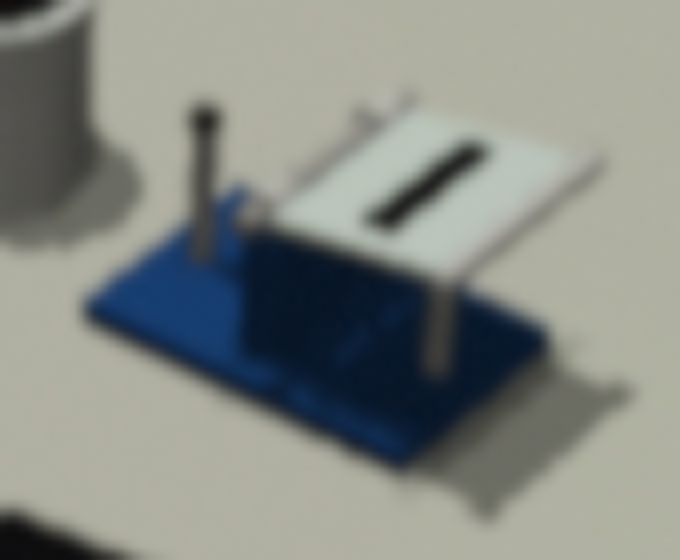

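In the top crop, the foot corners are at (155,80), (373,128) and (88,408), the axle ends at (152,228) and (390,283), and the rod ends at (115,428) and (345,483). In the side crop, the foot corners are at (90,303), (405,460), (548,335) and (240,190), the axle ends at (250,215) and (408,100), and the rod ends at (455,278) and (603,158).

```bash
cat > h.py <<'E'
from cell import manip
import numpy as np
C={n:manip.get_calibration(n) for n in("top","side")}
def ray(n,u,v,c=None):
    c=c or C[n];K=c["mtx"];T=np.array(c["world_from_camera"])
    d=T[:3,:3]@np.array([(u-K[0][2])/K[0][0],-(v-K[1][2])/K[1][1],-1]);return T[:3,3],d
def onz(n,u,v,z,c=None):
    o,d=ray(n,u,v,c);return o+d*(z-o[2])/d[2]
def tri(rs):
    A=0;b=0
    for o,d in rs:
        d=d/np.linalg.norm(d);P=np.eye(3)-np.outer(d,d);A=A+P;b=b+P@o
    return np.linalg.solve(A,b)
E
python3 - <<'E'
from h import *
np.set_printoptions(precision=4,suppress=True)
t=lambda x,y:(315+x/7-.43,155+y/7-.43)
s=lambda x,y:(260+x/8-.44,120+y/8-.44)
print("foot top");F=[onz("top",*t(*p),.012) for p in((155,80),(373,128),(88,408))];print(*F)
G=[onz("side",*s(*p),.012) for p in((90,303),(240,190),(405,460),(548,335))];print("side",*G,"centre",np.mean(G,0))
print("top centre",(F[1]+F[2])/2)
for nm,a,b in(("axL",(152,228),(250,215)),("axR",(390,283),(408,100)),("edL",(115,428),(455,278)),("edR",(345,483),(603,158))):
    print(nm,onz("top",*t(*a),.08),onz("side",*s(*b),.08),"tri",tri([ray("top",*t(*a)),ray("side",*s(*b))]))
x=(F[0]-F[2]);y=F[0]-F[1];print("yaw",np.degrees([np.arctan2(x[1],x[0]),np.arctan2(-y[0],y[1])]),np.linalg.norm(x),np.linalg.norm(y))
x=(G[0]-G[2]);y=G[0]-G[1];print("yaw",np.degrees([np.arctan2(x[1],x[0]),np.arctan2(-y[0],y[1])]),np.linalg.norm(x),np.linalg.norm(y))
print("cal lid",onz("top",368,136,.105))
E
```

```text
foot top
[ 0.6523 -0.159   0.012 ] [ 0.6293 -0.2546  0.012 ] [ 0.5079 -0.1251  0.012 ]
side [ 0.6475 -0.1585  0.012 ] [ 0.6244 -0.2506  0.012 ] [ 0.5055 -0.1204  0.012 ] [ 0.4835 -0.2124  0.012 ] centre [ 0.5652 -0.1855  0.012 ]
top centre [ 0.5686 -0.1899  0.012 ]
axL [ 0.5812 -0.1416  0.08  ] [ 0.58   -0.1478  0.08  ] tri [ 0.5793 -0.1412  0.0845]
axR [ 0.5566 -0.24    0.08  ] [ 0.5547 -0.2405  0.08  ] tri [ 0.5557 -0.2404  0.0798]
edL [ 0.4983 -0.1237  0.08  ] [ 0.4998 -0.1429  0.08  ] tri [ 0.4958 -0.1215  0.0956]
edR [ 0.4739 -0.2183  0.08  ] [ 0.4765 -0.2349  0.08  ] tri [ 0.4727 -0.2152  0.0935]
yaw [-13.2049 -13.4856] 0.14831204586749325 0.0984039500026661
yaw [-15.0354 -14.0511] 0.14703517069602118 0.09494355700778045
cal lid [ 0.7256 -0.2324  0.105 ]
```

The two views agree on these values:
- **Pivot:** about (0.568, -0.190, 0.08), with stand yaw about -13.8°.
- **Rod:** 86 mm from the pivot and 14 mm above it, so the hinge is at about 0.16 rad.
- **Calorimeter:** about 165 mm beyond the pivot, as stated.

I'll approach with the jaws shut.

>>> step_arm(moves=[255,24,41,0,-0.1,255,48,82,0,-0.2,255,72,123,0,-0.3,255,96,164,0,-0.4,255,120,205,0,-0.476])

```text
clock: 0.6
tcp_pos: [0.2782, -0.4494, 0.2561]
eef_rot: [[0.97, -0.242, -0.0], [-0.242, -0.97, 0.0], [-0.0, -0.0, -1.0]]
ft_force: [1.4, 0.1, 0.5]
gripper_width: 0.145
finger_force: 0.0
```

>>> step_arm(moves=[255,24,41,0,0,255,48,82,0,0,255,72,123,0,0,255,96,164,0,0,255,120,205,0,0])

```text
clock: 1.1
tcp_pos: [0.3981, -0.2444, 0.2563]
eef_rot: [[0.971, -0.238, 0.0], [-0.238, -0.971, -0.0], [0.0, 0.0, -1.0]]
ft_force: [1.0, -0.1, -0.5]
gripper_width: 0.001
finger_force: 0.0
```

>>> step_arm(moves=[255,24,41,-20,0,255,48,82,-40,0,255,49,86,-56,0,255,49,86,-56,0,255,49,86,-56,0])

```text
clock: 1.6
tcp_pos: [0.4462, -0.1609, 0.2004]
eef_rot: [[0.971, -0.238, -0.001], [-0.238, -0.971, 0.0], [-0.001, 0.0, -1.0]]
ft_force: [-0.9, -0.2, 0.1]
gripper_width: -0.001
finger_force: 0.0
```

Run:
```python
from h import *
import cv2
np.set_printoptions(precision=4,suppress=True)
c=manip.get_calibration("wrist");s=manip.observe()
cv2.imwrite("pics/w1.png",manip.camera("wrist")[:,:,::-1])
np.save("w1.npy",np.array(c["world_from_camera"]));print(c["mtx"],c["world_from_camera"],s["clock"],s["tcp_pos"],s["eef_rot"],s["ft_force"],s["gripper_width"])
```

```text
[[342.5327   0.     255.8191]
 [  0.     342.5327 183.7248]
 [  0.       0.       1.    ]] [[-0.239   0.922   0.3047  0.5247]
 [-0.971  -0.2271 -0.0744 -0.1803]
 [ 0.0006 -0.3136  0.9495  0.3187]
 [ 0.      0.      0.      1.    ]] 1.6 [ 0.4462 -0.1609  0.2004] [[ 0.9712 -0.2383 -0.001 ]
 [-0.2383 -0.9712  0.0001]
 [-0.001   0.0002 -1.    ]] [-0.8718 -0.1733  0.0821] -0.0010539125192445713
```

View pics/w1.png

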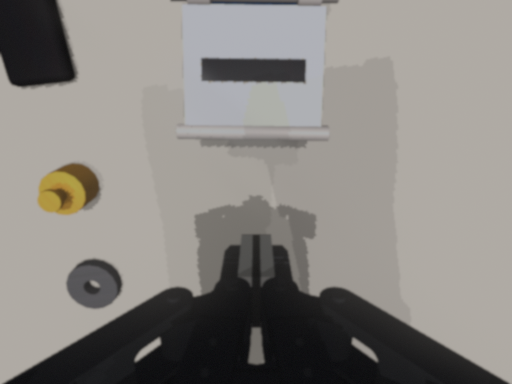

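The wrist view shows the rod ends at (178,132) and (329,132), so the rod is square to the tool. Jaw tips are at about (257,237).

Run:
```python
from h import *
import cv2
np.set_printoptions(precision=4,suppress=True)
c=manip.get_calibration("wrist")
im=cv2.imread("pics/w1.png")
o,d=ray("w",253.5,132,c);p=o+d*(342.53*.1/151);print("edge by size",p)
piv=np.array([.568,-.19,.08]);yaw=np.radians(-13.8);R=np.array([[np.cos(yaw),np.sin(yaw)],[-np.sin(yaw),np.cos(yaw)]])
for z in(.08,.09,.1):
  a,b=onz("w",178,132,z,c),onz("w",329,132,z,c);m=(a+b)/2;print(z,m,"len",np.linalg.norm(a-b),"stand",R@(m-piv)[:2],"yaw",np.degrees(np.arctan2(-(a-b)[0],(a-b)[1])))
s=manip.observe();print("tcp stand",R@(s["tcp_pos"]-piv)[:2]); print("axle?",onz("w",255,1,.08,c),R@(onz("w",255,1,.08,c)-piv)[:2])
print("beaker etc mass",onz("w",93,285,.014,c))
```

```text
edge by size [ 0.4879 -0.1703  0.093 ]
0.08 [ 0.4857 -0.1697  0.08  ] len 0.10576803009440196 stand [-0.0847  0.0001] yaw -13.891376280413835
0.09 [ 0.4874 -0.1702  0.09  ] len 0.10134688448858688 stand [-0.0831  0.    ] yaw -13.89137628041383
0.1 [ 0.489  -0.1706  0.1   ] len 0.09692573888277181 stand [-0.0814 -0.    ] yaw -13.891376280413859
tcp stand [-0.1249 -0.0012]
axle? [ 0.5652 -0.1905  0.08  ] [-0.0026 -0.0011]
beaker etc mass [0.3603 0.0338 0.014 ]
```

>>> step_arm(moves=[255,0,0,-40,0,255,0,0,-80,0,255,0,0,-115,0,255,0,0,-128,0,255,0,0,-128,0])

```text
clock: 2.15
tcp_pos: [0.446, -0.161, 0.0718]
eef_rot: [[0.971, -0.239, -0.002], [-0.239, -0.971, 0.0], [-0.002, 0.0, -1.0]]
ft_force: [-0.1, -0.3, 0.1]
gripper_width: 0.003
finger_force: 0.0
```

>>> step_arm(moves=[255,6,-1.5,0,0,255,12,-3,0,0,255,17,-4,0,0,255,19,-4.5,0,0,255,19,-4.5,0,0])

```text
clock: 2.65
tcp_pos: [0.4662, -0.1649, 0.0727]
eef_rot: [[0.971, -0.238, 0.001], [-0.238, -0.971, -0.0], [0.001, -0.0, -1.0]]
ft_force: [-0.5, -0.2, -0.2]
gripper_width: -0.0
finger_force: 0.0
```

>>> step_arm(moves=[255,1,0,1,0,255,2,-0.5,3,0,255,3,-0.7,5,0,255,4,-1,7,0,255,5,-1.2,9,0])

```text
clock: 3.15
tcp_pos: [0.4708, -0.166, 0.0815]
eef_rot: [[0.971, -0.238, 0.0], [-0.238, -0.971, 0.0], [0.0, -0.0, -1.0]]
ft_force: [-0.3, -0.5, -0.2]
gripper_width: -0.0
finger_force: 0.0
```

>>> step_arm(moves=[255,0,0,-12,0,255,0.4,-0.1,-8,0,255,0.9,-0.2,-4,0,255,1.4,-0.3,1,0,255,2,-0.5,6,0])

```text
clock: 3.65
tcp_pos: [0.4721, -0.1663, 0.0879]
eef_rot: [[0.971, -0.238, -0.001], [-0.238, -0.971, 0.0], [-0.001, 0.0, -1.0]]
ft_force: [-5.0, 1.6, -0.8]
gripper_width: -0.002
finger_force: 2.8
```

>>> step_arm(moves=[255,0,0,4,0,255,0,0,8,0])

```text
clock: 3.85
tcp_pos: [0.4731, -0.1666, 0.0962]
eef_rot: [[0.971, -0.238, 0.001], [-0.238, -0.971, -0.0], [0.001, -0.0, -1.0]]
ft_force: [-1.0, 0.5, -0.7]
gripper_width: 0.003
finger_force: 0.6
```

Run:
```python
from h import *
import cv2
t=manip.camera("side");cv2.imwrite("pics/s2f.png",t[:,:,::-1]);w=manip.camera("wrist")
a=cv2.resize(t[110:200,260:350,::-1],(400,400),interpolation=cv2.INTER_CUBIC);b=cv2.resize(w[:,:,::-1],(400,300))
b=cv2.copyMakeBorder(b,0,100,0,0,cv2.BORDER_CONSTANT)
cv2.imwrite("pics/m2.png",np.hstack([a,b]));print(manip.observe()["ft_force"])
```

```text
[-2.20908892  0.6144871  -0.17763748]
```

View pics/m2.png

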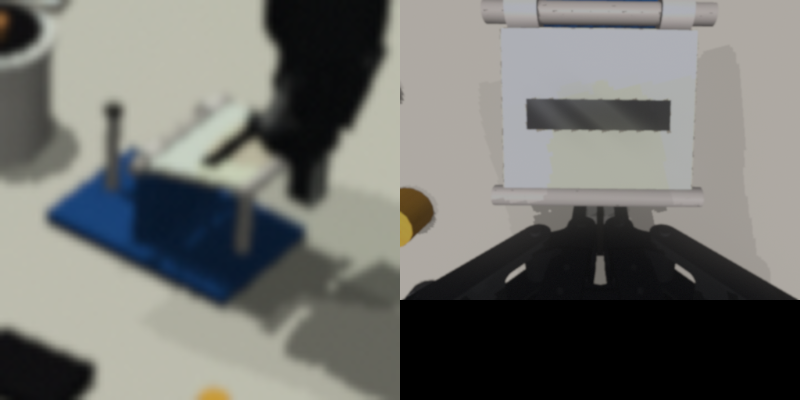

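The finger is touching the middle of the rod. I'll measure how high the rod is now.

Run:
```python
from h import *
np.set_printoptions(precision=4,suppress=True)
c=manip.get_calibration("wrist")
piv=np.array([.568,-.19,.08]);yaw=np.radians(-13.8);R=np.array([[np.cos(yaw),np.sin(yaw)],[-np.sin(yaw),np.cos(yaw)]])
o,d=ray("w",253,252,c);p=o+d*(342.53*.1/(211*1.28));print("rod",p,R@(p-piv)[:2])
q=onz("w",256,16,.08,c);print("axle",q,R@(q-piv)[:2]); print("tcp",R@(manip.observe()["tcp_pos"]-piv)[:2])
```

```text
rod [ 0.4898 -0.1698  0.102 ] [-0.0807  0.001 ]
axle [ 0.5695 -0.1905  0.08  ] [ 0.0016 -0.0002]
tcp [-0.0978  0.    ]
```

The rod has risen from 93 to 102 mm and the axle hasn't moved, so upward friction is lifting it. I'll carry on along the arc.

>>> step_arm(moves=[255,0.6,-0.1,3.5,0,255,1.4,-0.3,7,0,255,2.3,-0.6,10,0,255,3.2,-0.8,13,0,255,4.2,-1,16,0])

```text
clock: 4.45
tcp_pos: [0.4769, -0.1675, 0.1115]
eef_rot: [[0.971, -0.238, -0.0], [-0.238, -0.971, 0.0], [-0.0, -0.0, -1.0]]
ft_force: [-2.6, -0.3, -0.2]
gripper_width: -0.004
finger_force: 0.9
```

>>> step_arm(moves=[255,1.3,-0.3,3,0,255,2.7,-0.6,6,0,255,4.2,-1,9,0,255,5.8,-1.4,12,0,255,7.4,-1.8,15,0])

```text
clock: 4.95
tcp_pos: [0.484, -0.1693, 0.1265]
eef_rot: [[0.971, -0.238, -0.001], [-0.238, -0.971, 0.0], [-0.001, 0.0, -1.0]]
ft_force: [-5.5, 1.1, 1.3]
gripper_width: -0.002
finger_force: 2.4
```

Run:
```python
from h import *
import cv2
t=manip.camera("side");w=manip.camera("wrist")
a=cv2.resize(t[110:200,260:350,::-1],(400,400),interpolation=cv2.INTER_CUBIC);b=cv2.resize(w[:,:,::-1],(400,300))
b=cv2.copyMakeBorder(b,0,100,0,0,cv2.BORDER_CONSTANT)
cv2.imwrite("pics/m3.png",np.hstack([a,b]));print(manip.observe()["ft_force"])
```

```text
[-5.82881948  0.51413725  3.90573168]
```

View pics/m3.png

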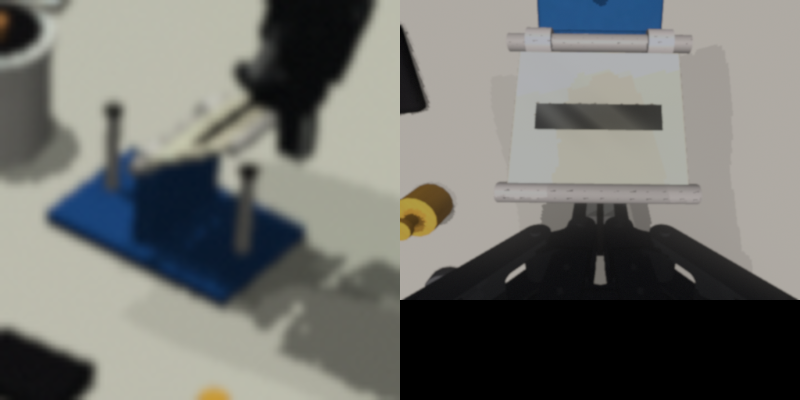

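The paddle is up to about 0.6 rad, and the foot corners are where they were. The rod is now rising faster than the finger, so I'll raise the finger more and continue.

>>> step_arm(moves=[255,0,0,5,0,255,2,-0.5,10,0,255,4.5,-1.1,14,0,255,7,-1.7,18,0,255,10,-2.4,21,0])

```text
clock: 5.55
tcp_pos: [0.4945, -0.1717, 0.1478]
eef_rot: [[0.971, -0.238, 0.0], [-0.238, -0.971, 0.0], [0.0, -0.0, -1.0]]
ft_force: [-6.1, 1.4, 4.0]
gripper_width: -0.001
finger_force: 2.7
```

>>> step_arm(moves=[255,3,-0.7,3,0,255,6,-1.5,6,0,255,9,-2.2,9,0,255,12,-2.9,11,0,255,15,-3.7,13,0])

```text
clock: 6.05
tcp_pos: [0.5096, -0.1755, 0.1605]
eef_rot: [[0.971, -0.238, 0.0], [-0.238, -0.971, -0.0], [0.0, -0.0, -1.0]]
ft_force: [-3.0, 1.1, 2.4]
gripper_width: 0.0
finger_force: 1.3
```

>>> step_arm(moves=[255,4,-1,3,0,255,8,-2,6,0,255,12,-3,8,0,255,16,-4,10,0,255,20,-5,11,0])

```text
clock: 6.55
tcp_pos: [0.5297, -0.1805, 0.1715]
eef_rot: [[0.971, -0.238, 0.0], [-0.238, -0.971, 0.0], [0.0, -0.0, -1.0]]
ft_force: [-1.7, 0.2, 2.0]
gripper_width: -0.001
finger_force: 0.6
```

>>> step_arm(moves=[255,4,-1,2,0,255,8,-2,4,0,255,12,-3,5,0,255,16,-4,6,0,255,20,-5,6,0])

```text
clock: 7.05
tcp_pos: [0.5497, -0.1855, 0.1774]
eef_rot: [[0.971, -0.238, 0.0], [-0.238, -0.971, -0.0], [0.0, -0.0, -1.0]]
ft_force: [-0.9, 0.8, 0.3]
gripper_width: 0.0
finger_force: 0.4
```

Run:
```python
from h import *
import cv2
t=manip.camera("side");w=manip.camera("wrist")
a=cv2.resize(t[110:200,260:350,::-1],(400,400),interpolation=cv2.INTER_CUBIC);b=cv2.resize(w[:,:,::-1],(400,300))
b=cv2.copyMakeBorder(b,0,100,0,0,cv2.BORDER_CONSTANT)
cv2.imwrite("pics/m4.png",np.hstack([a,b]));print(manip.observe()["ft_force"])
def corner(im):
    h=cv2.cvtColor(im,cv2.COLOR_RGB2HSV);m=cv2.inRange(h,(105,120,30),(125,255,255));m[:110]=0;m[190:]=0;m[:,:260]=0;m[:,345:]=0
    y,x=np.nonzero(m);return x.min(),x.max(),y.max(),x[y.argmax()]
print(corner(cv2.imread("pics/side0.png")[:,:,::-1]),corner(cv2.imread("pics/s2f.png")[:,:,::-1]),corner(t))
```

```text
[ 0.41031741 -0.25584159 -0.06118441]
(np.int64(272), np.int64(326), np.int64(177), np.int64(309)) (np.int64(272), np.int64(326), np.int64(177), np.int64(309)) (np.int64(272), np.int64(327), np.int64(177), np.int64(309))
```

View pics/m4.png

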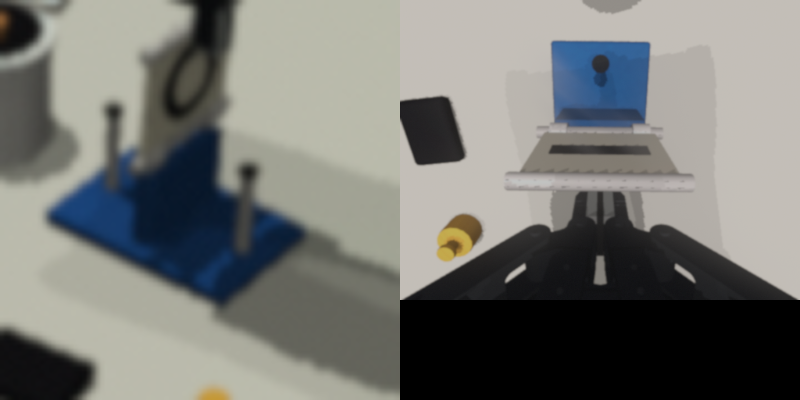

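The paddle is almost upright with the ring face showing on the near side, and the foot hasn't moved. Next I'll push it past the top.

>>> step_arm(moves=[255,5,-1.2,4,0,255,10,-2.4,5,0,255,15,-3.7,5,0,255,20,-4.9,5,0,255,25,-6.1,5,0])

```text
clock: 7.65
tcp_pos: [0.5747, -0.1916, 0.1822]
eef_rot: [[0.971, -0.238, -0.0], [-0.238, -0.971, 0.0], [-0.0, -0.0, -1.0]]
ft_force: [-0.5, -0.5, -0.8]
gripper_width: -0.002
finger_force: 0.4
```

>>> step_arm(moves=[255,4,-1,-1,0,255,8,-2,-2,0,255,12,-3,-3,0,255,16,-4,-4.5,0,255,20,-4.9,-6,0])

```text
clock: 8.15
tcp_pos: [0.5945, -0.1965, 0.1761]
eef_rot: [[0.971, -0.238, -0.0], [-0.238, -0.971, 0.0], [-0.0, -0.0, -1.0]]
ft_force: [-1.3, -0.3, -0.2]
gripper_width: 0.003
finger_force: 0.5
```

>>> step_arm(moves=[255,-2,0.5,8,0,255,-2,0.5,18,0,255,8,-2,20,0,255,18,-4.3,20,0,255,18,-4.3,20,0])

```text
clock: 8.65
tcp_pos: [0.6137, -0.2009, 0.1964]
eef_rot: [[0.971, -0.238, 0.001], [-0.238, -0.971, -0.0], [0.001, -0.0, -1.0]]
ft_force: [-0.5, 0.4, 0.2]
gripper_width: 0.002
finger_force: 0.0
```

>>> step_arm(moves=[255,2,-0.5,-7,0,255,4,-1,-13,0,255,8,-2,-19,0,255,12,-3,-25,0,255,16,-4,-31,0])

```text
clock: 9.15
tcp_pos: [0.633, -0.2059, 0.1683]
eef_rot: [[0.971, -0.238, 0.011], [-0.238, -0.971, -0.003], [0.011, -0.0, -1.0]]
ft_force: [4.8, -1.1, 3.9]
gripper_width: 0.0
finger_force: 1.8
```

Something is pushing the finger forward, so the tip has probably slipped off the front of the rod. I'll lift and look.

>>> step_arm(moves=[255,1,0,8,0,255,2,0,20,0,255,2,0,34,0,255,-10,3,45,0,255,-30,8,45,0])

```text
clock: 9.65
tcp_pos: [0.5985, -0.1966, 0.2125]
eef_rot: [[0.971, -0.238, 0.003], [-0.238, -0.971, -0.001], [0.003, -0.0, -1.0]]
ft_force: [-0.1, -0.2, -0.5]
gripper_width: -0.002
finger_force: 0.0
```

Run:
```python
from h import *
import cv2
t=manip.camera("side");w=manip.camera("wrist");cv2.imwrite("pics/w5.png",w[:,:,::-1])
a=cv2.resize(t[110:200,260:350,::-1],(400,400),interpolation=cv2.INTER_CUBIC);b=cv2.resize(w[:,:,::-1],(400,300))
b=cv2.copyMakeBorder(b,0,100,0,0,cv2.BORDER_CONSTANT)
cv2.imwrite("pics/m5.png",np.hstack([a,b]));s=manip.observe();print(s["ft_force"],s["tcp_pos"])
```

```text
[ 0.52736844 -0.11902703 -0.14767503] [ 0.59592651 -0.19639438  0.21158629]
```

View pics/m5.png

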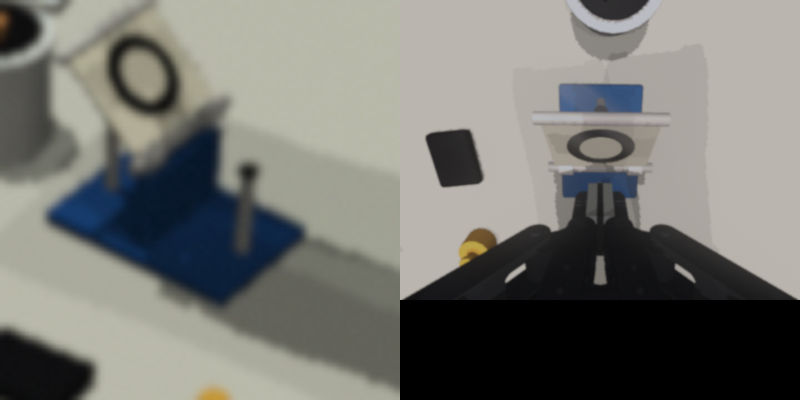

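The ring face is tilted over at about 2.1 rad and the stand hasn't moved. In the wrist view the rod is at row 152, columns 170–346.

Run:
```python
from h import *
np.set_printoptions(precision=4,suppress=True)
c=manip.get_calibration("wrist")
piv=np.array([.568,-.19,.08]);yaw=np.radians(-13.8);R=np.array([[np.cos(yaw),np.sin(yaw)],[-np.sin(yaw),np.cos(yaw)]])
o,d=ray("w",258,152,c);p=o+d*(342.53*.1/(137*1.28));print("rod",p,R@(p-piv)[:2])
d=d/np.linalg.norm(d)
for k in np.linspace(.15,.3,31):
  q=o+d*k;x=R@(q-piv)[:2];r=np.hypot(x[0],q[2]-.08)
  if abs(r-.085)<.003:print(x,q[2],r,np.pi-np.arctan2(q[2]-.08,x[0]))
print("tcp",R@(manip.observe()["tcp_pos"]-piv)[:2])
```

```text
rod [ 0.6314 -0.2066  0.1387] [ 0.0655 -0.001 ]
[ 0.0646 -0.001 ] 0.13498172842636813 0.08485169241638274 2.4366706212705385
tcp [0.0286 0.0005]
```

The rod is at x = 65 mm, z = 135 mm (2.44 rad), so the push was working. The sideways force was drag, because my x motion was too slow for the arc. I'll go back on top and follow the arc properly.

>>> step_arm(moves=[255,12,-3,0,0,255,24,-6,-5,0,255,34,-8.5,-18,0,255,34,-8.5,-32,0,255,34,-8.5,-38,0])

```text
clock: 10.25
tcp_pos: [0.6315, -0.2049, 0.1692]
eef_rot: [[0.971, -0.238, -0.003], [-0.238, -0.971, 0.001], [-0.004, -0.0, -1.0]]
ft_force: [0.2, 0.1, -0.3]
gripper_width: -0.0
finger_force: 0.0
```

>>> step_arm(moves=[255,3,-0.7,-4,0,255,6,-1.5,-8,0,255,9,-2.2,-13,0,255,11.5,-2.8,-18,0,255,13.5,-3.3,-23,0])

```text
clock: 10.75
tcp_pos: [0.6462, -0.2086, 0.1492]
eef_rot: [[0.971, -0.238, 0.001], [-0.238, -0.971, -0.0], [0.001, -0.0, -1.0]]
ft_force: [1.1, -1.0, 0.7]
gripper_width: 0.001
finger_force: 0.4
```

>>> step_arm(moves=[255,0,0,-6,0,255,0,0,-12,0,255,0,0,-18,0,255,0,0,-23,0,255,0,0,-27,0])

```text
clock: 11.25
tcp_pos: [0.6455, -0.2085, 0.1217]
eef_rot: [[0.971, -0.238, -0.0], [-0.238, -0.971, 0.0], [-0.0, 0.0, -1.0]]
ft_force: [0.4, -0.5, 0.7]
gripper_width: -0.002
finger_force: 0.2
```

>>> step_arm(moves=[255,0,0,-3,0,255,0,0,-6,0,255,0,0,-8,0,255,0,0,-10,0,255,0,0,-10,0])

```text
clock: 11.75
tcp_pos: [0.6456, -0.2085, 0.112]
eef_rot: [[0.971, -0.238, -0.0], [-0.238, -0.971, 0.0], [-0.0, -0.0, -1.0]]
ft_force: [-0.4, 0.5, 0.4]
gripper_width: -0.002
finger_force: 0.0
```

>>> step_arm(moves=[255,0,0,-1,0,255,0,0,-2,0,255,0,0,-2.5,0,255,0,0,-2.5,0])

```text
clock: 12.15
tcp_pos: [0.6458, -0.2085, 0.11]
eef_rot: [[0.971, -0.238, 0.0], [-0.238, -0.971, -0.0], [0.0, -0.0, -1.0]]
ft_force: [-1.2, 0.1, 2.7]
gripper_width: -0.001
finger_force: 1.3
```

>>> step_arm(moves=[255,0,0,-0.7,0,255,0,0,-1.4,0,255,0,0,-1.4,0])

```text
clock: 12.45
tcp_pos: [0.646, -0.2086, 0.1095]
eef_rot: [[0.971, -0.238, 0.001], [-0.238, -0.971, -0.0], [0.001, 0.0, -1.0]]
ft_force: [-4.4, 1.8, 14.6]
gripper_width: 0.001
finger_force: 7.3
```

The force climbed to 14.6 N with the tip at 84.5 mm, where the rod's top should be when level, so it's at the stop. I'll retreat upward and check.

>>> step_arm(moves=[255,0,0,6,0,255,0,0,30,0,255,0,0,70,0,255,-20,5,110,0,255,-60,15,140,0])

```text
clock: 12.95
tcp_pos: [0.5877, -0.1936, 0.2498]
eef_rot: [[0.971, -0.238, 0.002], [-0.238, -0.971, -0.0], [0.002, -0.001, -1.0]]
ft_force: [0.2, -0.9, 0.9]
gripper_width: 0.0
finger_force: 0.0
```

>>> step_arm(moves=[255,-40,-20,0,0,255,-80,-40,0,0,255,-120,-60,0,0,255,-150,-90,0,0,255,-150,-90,0,0])

```text
clock: 13.45
tcp_pos: [0.4323, -0.2876, 0.2482]
eef_rot: [[0.97, -0.244, -0.001], [-0.244, -0.97, -0.002], [-0.0, 0.002, -1.0]]
ft_force: [1.0, 0.3, -0.4]
gripper_width: 0.001
finger_force: 0.0
```

Run:
```python
from h import *
import cv2
t=manip.camera("side");w=manip.camera("top")
a=cv2.resize(t[90:200,240:350,::-1],(400,400),interpolation=cv2.INTER_CUBIC);b=cv2.resize(w[110:230,185:395,::-1],(400,229),interpolation=cv2.INTER_CUBIC)
b=cv2.copyMakeBorder(b,0,171,0,0,cv2.BORDER_CONSTANT)
cv2.imwrite("pics/m6.png",np.hstack([a,b]));s=manip.observe();print(s["ft_force"],s["tcp_pos"],s["clock"])
o=cv2.imread("pics/side0.png");d=cv2.absdiff(o,t[:,:,::-1]).max(2)
print("unchanged beaker stand/small things (side):",d[175:380,100:360].mean(),(d[175:380,100:360]>60).sum())
o=cv2.imread("pics/top0.png");d=cv2.absdiff(o,w[:,:,::-1]).max(2);print((d[120:280,120:310]>60).sum(),"cal",(d[115:155,345:390]>60).sum())
```

```text
[0.93124461 0.41503744 0.17241079] [ 0.43599496 -0.28434912  0.24819923] 13.55
unchanged beaker stand/small things (side): 4.339380863039399 94
0 cal 0
```

View pics/m6.png

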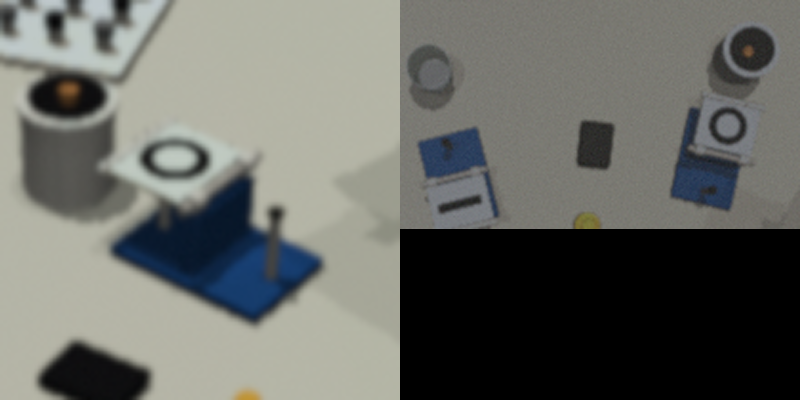

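The paddle lies level on the far side with the ring up. The stand and everything else are where they were, and the arm is clear.

```bash
python3 -c "
from cell import manip
print(manip.hand_in())"
```

```text
the job is handed in; nothing more can be done
None
```

The calorimeter's flag is turned over, lying level on the far side with the ring up; its stand, the beaker's flag, both vessels and the small things looked unmoved in the final images, and the job was handed in at about 13.6 s.

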